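Hold the dapping cube in the corner stop

ROBOT

A 6-joint arm with a two-finger parallel gripper is mounted at the origin on the work surface; the furniture and walls round the work are solid. World frame = base frame: x ahead of the robot, y to its left, z up, the work surface at z = 0. Lengths are in m, angles in rad, forces in N, time in s.
With the tool pointing down it reaches from about 0.35 to 0.875 m from the base axis. Payload 15.5 kg.
Tool frame: the origin (TCP) lies between the finger pads; the fingertips stand 17 mm ahead of it and the grasp point (between the pads) lies 2 mm behind it; z points along the fingers, y is the line along which they close (so a half turn about z gives the same grasp; the last joint's range is limited). The gripper opens to 85 mm and grips with 20 to 120 N. Pads are 22 mm wide; open, the fingers measure 114 mm over their backs; the gripper's body (76 mm by 85 mm) begins 54 mm behind the grasp point. The pads swing forward as they close: fully open they stand 13 mm farther back than shut.
Start: joints at [1.073, 0.494, 1.345, -0, 1.302, -0.096], TCP at [0.244, 0.575, 0.248] pointing down, gripper open.
Joint ranges: [-2.91, 2.91], [-0.82, 2.16], [0.22, 2.67], [-1.22, 4.37], [0.12, 2.79], [-3.08, 3.08]. Speed limits (rad/s): [1.89, 1.89, 2.57, 3.01, 3.01, 3.01].

INTERFACE

Orientations are given as [roll, pitch, yaw] about the fixed x, y, z axes, in that order (R = Rz(yaw) Ry(pitch) Rx(roll)).
In Python, from station import bot gives the robot as it stands.
- The arm moves only by the shell command python3 -m pendant 'ROWS' [FORCE]. ROWS is JSON, a list of rows, each a list of 7 numbers: the gripper command: -1 is shut, 1 is fully open, values between are in proportion, then the shift along the world's x, y, z in m, then the turn, a rotation vector about the world's x, y, z in degrees. A call has 1 to 8 rows; each row is the pose to reach, as a shift and turn from the pose commanded when the call began; what a row does not reach only later rows make up. A row lasts 1/8 s, in which the tool goes at most 62.5 mm and 10.7 degrees, less where a joint would pass 70% of its speed; a pose out of reach is approached as far as the arm can. A call with a gripper value outside its range is refused whole. The fingers move at their own pace and stop on an object; FORCE is the grip in N (left out, the last holds). Time passes only in rows, so rows that repeat a pose let the fingers close. It gives the time, the measured TCP pose, the force, the opening and the grip force at its end, in the units of the state.
- bot.state(): the state, without advancing time (a new reading comes with each control period).
- bot.capture(name): name is "scene" or "top" or "wrist"; returns (picture, depth): 384x512x3 uint8, red, green, blue; 384x512 float32, m along the optical axis (not along the pixel's ray), 0 where there is no reading.
- bot.camera_params(name): a dict with "intrinsics" (3x3 intrinsics, pixels), "rvec" (rotation vector, rad) and "tvec" (3), from world to camera coordinates, as OpenCV has them; the wrist camera has in their place "T_tool_cam" (4x4, takes a point from camera to tool coordinates, whose origin is the TCP and whose axes are the flange's). Camera axes: x right, y down, z forward; pixel columns grow to the right and rows downward; lengths in m; the calibration is good to about 2 mm. A picture is of the moment at which its call begins: read the wrist's pose just before it. camera_params takes no time and is no camera call.
- bot.finish_job(): hands the job in; it is judged then, once.
The state is a dict: "time": time; "qpos": joint angles; "joint_vel": joint speeds; "joint_torque": joint torques, N m; "tool_pos": TCP position; "eef_rot": TCP orientation; "ft_force": force on the tool from outside, world axes, zero at the start; "wrist_torque": the same for the moment, N m; "opening": opening from 0.0 (shut) to 1.0 (fully open); "grasp_force": force on a finger pad.
Only numpy, scipy, OpenCV 4.12 (cv2) and the standard library are available. Lean on these libraries where they do the work, as an engineer would, in place of code of your own. Each camera call takes 0.05 s, during which the arm holds its last target. There are 200 camera calls.

TASK

The corner stop on the bench has to hold the steel dapping cube ready for doming, but the small grey sanding drum is in the way: stand the drum upright on the round pale dish and let go of it. Then set the dapping cube flat on the stop's wooden base, slide it right into the corner so that it touches both metal fences at once, and finish while still gripping it and pressing it firmly, without forcing it, against both fences. Leave the other things on the bench alone.

Things in the scene. Friction and masses are not known exactly. Their poses are not given: they have to be found in the camera images.
- corner_stop: Rigid corner stop fixed to the bench: plywood base 150x150 mm, 8 mm thick, with two aluminium bars (fences), 16 mm wide, 112 mm long, 10 mm high above the base's top. Origin: centre of the base's underside, z up, yaw within 0.45 either way. Inner faces: far fence at x = +50 mm, left fence at y = +50 mm; each runs from -67 to +45 mm, leaving a 5 mm relief in the corner.
- far_fence: The fence whose inner face looks along -x of corner_stop. Origin: on the foot of the inner face, at the middle of its length.
- left_fence: The fence whose inner face looks along -y of corner_stop. Origin: on the foot of the inner face, at the middle of its length. Its own frame is turned 90 degrees: its own x points away from the inner face.
- corner (a point): The point on the top of the base where the inner faces of the two fences would meet: (50, 50, 8) mm in the frame of corner_stop.
- sanding_drum: Small grey sanding drum, an upright cylinder 22 mm in diameter and 27 mm high, about 15 g, standing on the corner stop where the cube must go, its side 5 mm or more from the fences. Origin: centre of its underside.
- parts_dish: Round flat pale grey saucer, 85 mm in diameter, 5 mm high, fixed to the bench, with a flat top at 5 mm to stand the drum on. Origin: centre of its underside. It lies to the left or to the right of the corner stop, the cube on the other side.
- dapping_cube: Grey steel dapping cube, 42x42x42 mm with round hollows in its faces, about 0.35 to 0.65 kg, lying flat on the bench, any yaw. Origin: centre of its underside; axes square to its faces. Any of its four sides may face a fence. With the base it has ordinary friction (coefficient about 0.5 to 0.75). Seated, its origin is at (29, 29, 8) mm in the frame of corner_stop.
- lamp_foot (a point): Obstacle, never moves: centre of the 70x70 mm foot of the desk lamp at the back of the bench. From it a post of two thin bars (30 mm apart in x) rises nearly upright to 0.88 m, leaning about 50 mm toward the robot (-x) and 90 mm to the right (-y) at the top. Keep the wrist and forearm in front of it when swinging from side to side.
- rouge_bar: Bystander: polishing bar, half cream and half red, 35x87x27 mm, lying at the back of the bench. Origin: centre of its underside.
- pill_tub: Bystander: white plastic tub with a blue label, 47 mm in diameter, 76 mm high, standing at the back of the bench. Origin: centre of its underside.
- charcoal_stub: Bystander: black charcoal stub, 25x31x17 mm, lying at the back of the bench. Origin: centre of its underside.
Not all that is in view belongs to the job. What is shaped like the dapping_cube but pink or red is not meant.

How it is judged:
On the way, in this order (a step that is already met when the one before it is completed fails the run):
1. the sanding drum stands upright on the dish, let go (horizontal distance between sanding_drum and parts_dish below 0.032 m and z of sanding_drum in the frame of parts_dish below 0.008 m and angle between sanding_drum's own z axis and vertical below 0.15 rad and contact force between the fingers and sanding_drum below 0.05 N), for 0.2 s.
2. the cube sits flat in the corner and touches both fences at once (distance between dapping_cube and corner below 0.034 m and contact force between dapping_cube and far_fence above 1 N and contact force between dapping_cube and left_fence above 1 N), for 0.2 s.
At the end, for the whole second after the job is handed in: Cube held at rest, flat (2 mm, 0.06 rad) and square (0.06 rad) in the corner, centre within 2.5 mm of its seat along both fences, pressing each fence with over 2 N; drum released, upright (0.15 rad) on the dish, within 32 mm of its centre (all of step 1 and x of dapping_cube in the frame of corner between -0.0235 and -0.0185 m and y of dapping_cube in the frame of corner between -0.0235 and -0.0185 m and z of dapping_cube in the frame of corner below 0.002 m and angle between dapping_cube's own z axis and vertical below 0.06 rad and (angle between the x axis of dapping_cube and the x axis of corner_stop, either way round below 0.06 rad or angle between the x axis of dapping_cube and the y axis of corner_stop, either way round below 0.06 rad) and contact force between dapping_cube and far_fence above 2 N and contact force between dapping_cube and left_fence above 2 N and contact force between the fingers and dapping_cube above 2 N and linear speed of dapping_cube below 0.02 m/s); the arm keeps its last pose, push and grip.
It fails at once if the cube is forced against a fence with more than 60 N (contact force between dapping_cube and far_fence above 60 N or contact force between dapping_cube and left_fence above 60 N).
It fails at once if a bystander is moved by more than 20 mm (distance of any of rouge_bar, pill_tub, charcoal_stub from where it was at the start of the episode above 0.02 m).
It also fails if it takes over 67 s, if anything falls off the work surface, if the arm or the gripper's body presses on something with over 40 N, if the wrist force passes 120 N, or if a joint passes its speed limit or range.

## Working session

There is one attempt and no reset: what is moved stays moved. The work goes in short steps, Python scripts to look and compute and a shell command to move; the robot and the scene stay as the last step left them, time stands still between calls to the robot, and variables do not carry over. Pictures are saved under pics/ and viewed, at most 10 in all, crops included, and the job is handed in when it is done.

```bash
mkdir -p pics; ls; python3 - <<'E'
from station import bot
import cv2,numpy as np,pickle
d={}
for n in("scene","top"):
    p,z=bot.capture(n); d[n]=(p,z,bot.camera_params(n)); cv2.imwrite(f"pics/{n}0.png",p[:,:,::-1])
    c=d[n][2]; R=cv2.Rodrigues(np.array(c["rvec"],float))[0]; print(n,c["intrinsics"],-R.T@np.array(c["tvec"]).ravel())
print(bot.camera_params("wrist"),bot.state())
pickle.dump(d,open("d0.pkl","wb"))
E
```

```text
pics
scene [[383.07256711   0.         253.87371354]
 [  0.         383.07256711 194.70360333]
 [  0.           0.           1.        ]] [-0.02115507 -0.45339946  0.59409486]
top [[441.53119129   0.         254.70610341]
 [  0.         441.53119129 199.95438602]
 [  0.           0.           1.        ]] [0.36017087 0.1435314  1.2648387 ]
{'intrinsics': array([[314.83644579,   0.        , 258.9310373 ],
       [  0.        , 314.83644579, 189.21673022],
       [  0.        ,   0.        ,   1.        ]]), 'T_tool_cam': array([[-5.60507660e-04, -9.64979990e-01, -2.62322901e-01,
         6.59954517e-02],
       [ 9.99999824e-01, -4.89605526e-04, -3.35647498e-04,
         2.94983521e-04],
       [ 1.95458377e-04, -2.62323043e-01,  9.64980095e-01,
        -1.24499306e-01],
       [ 0.00000000e+00,  0.00000000e+00,  0.00000000e+00,
         1.00000000e+00]])} {'time': 0.1, 'qpos': array([ 1.07351615e+00,  4.94148911e-01,  1.34604371e+00,  1.18610213e-05,
        1.30250151e+00, -9.55190569e-02]), 'joint_vel': array([ 3.70863884e-04, -1.02043365e-03,  1.33911315e-03,  1.24255508e-03,
       -2.14206496e-05, -5.53255437e-04]), 'joint_torque': array([-1.93557244e-03, -8.83591032e+01, -3.84553742e+01, -3.35020577e-04,
        5.30973266e-03,  1.25780621e-04]), 'tool_pos': array([0.24426436, 0.57497334, 0.24775117]), 'eef_rot': array([-3.14049729e+00, -1.16433083e-04,  2.73982832e+00]), 'ft_force': array([-0.09153971,  0.38697399,  0.39142036]), 'wrist_torque': array([ 0.01108335, -0.00368711, -0.01199496]), 'grasp_force': 0.0, 'opening': 1.0009712999381735}
```

View pics/top0.png

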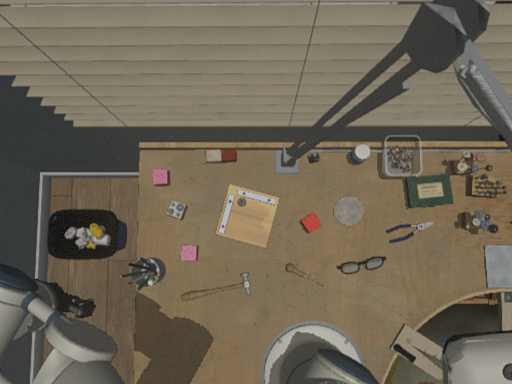

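View pics/scene0.png

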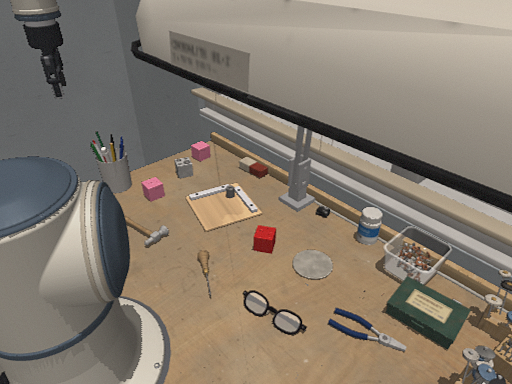

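The top view (up = +x, left = +y) shows the stop with its corner near (229,187) and the drum at (242,202). The dish is at (348,210).

Things that could be taken for the cube:
- Grey block with hollows: top (176,210), scene (184,167).
- Pink blocks: top (160,177) and (189,253).
- Red block: top (312,222).

I choose the grey block. The drum's only lookalikes are the charcoal stub (314,157) and the tub (360,153), both at the back. I'll measure these next and check the choice in a close crop.

```bash
cat > h.py <<'E'
import cv2,numpy as np,pickle
from scipy.spatial.transform import Rotation as Ro
def fixed(c):
    R=cv2.Rodrigues(np.array(c["rvec"],float))[0]; return c["intrinsics"],R.T,-R.T@np.array(c["tvec"],float).ravel()
def wristcam(c,s):
    T=np.eye(4);T[:3,:3]=Ro.from_euler("xyz",s["eef_rot"]).as_matrix();T[:3,3]=s["tool_pos"]
    T=T@c["T_tool_cam"];return c["intrinsics"],T[:3,:3],T[:3,3]
def ray(cam,uv):
    K,R,o=cam; uv=np.atleast_2d(uv).astype(float); d=np.c_[(uv[:,0]-K[0,2])/K[0,0],(uv[:,1]-K[1,2])/K[1,1],np.ones(len(uv))]
    return o,d@R.T
def plane(cam,uv,z):
    o,d=ray(cam,uv); return o+d*((z-o[2])/d[:,2])[:,None]
def cross(c1,u1,c2,u2):
    o1,d1=ray(c1,u1);o2,d2=ray(c2,u2);d1=d1[0];d2=d2[0]
    t=np.linalg.lstsq(np.c_[d1,-d2],o2-o1,rcond=None)[0];a=o1+t[0]*d1;b=o2+t[1]*d2;return (a+b)/2,np.linalg.norm(a-b)
def cloud(cam,z):
    v,u=np.mgrid[:z.shape[0],:z.shape[1]];o,d=ray(cam,np.c_[u.ravel(),v.ravel()])
    return (o+d*z.reshape(-1,1)).reshape(z.shape+(3,))
E
python3 - <<'E'
from h import *
d=pickle.load(open("d0.pkl","rb"))
p,z,c=d["top"];cam=fixed(c);P=cloud(cam,z)
ps,zs,cs=d["scene"]
a=cv2.resize(p[165:265,140:260],None,fx=5,fy=5,interpolation=cv2.INTER_CUBIC)
b=cv2.resize(ps[140:240,130:270],None,fx=4,fy=4,interpolation=cv2.INTER_CUBIC)
im=np.zeros((500,600,3),np.uint8);im[:,:]=a;cv2.imwrite("pics/c_top.png",im[:,:,::-1]);cv2.imwrite("pics/c_scene.png",b[:,:,::-1])
hsv=cv2.cvtColor(p,cv2.COLOR_RGB2HSV)
for n,(u0,v0,u1,v1) in dict(cube=(164,196,190,222),drum=(234,194,252,212),dish=(328,190,370,230)).items():
    m=(hsv[v0:v1,u0:u1,1]<70);q=P[v0:v1,u0:u1]
    n_,l,st,ce=cv2.connectedComponentsWithStats(m.astype(np.uint8));k=1+np.argmax(st[1:,4]);mm=l==k
    print(n,st[k],ce[k]+[u0,v0],np.median(q[mm],0),np.percentile(q[mm][:,2],[5,95]))
    h=np.percentile(q[mm][:,2],80)
    t=mm&(abs(q[:,:,2]-h)<.006)
    r=cv2.minAreaRect((q[t][:,:2]*1000).astype(np.float32));print('  h',h,r)
q=P[180:250,212:285];m=(hsv[180:250,212:285,1]<70)&(q[:,:,2]>.012)&(q[:,:,2]<.024)
print(m.sum());print(cv2.minAreaRect((q[m][:,:2]*1000).astype(np.float32)),np.median(q[m][:,2]))
b=(q[:,:,2]>.005)&(q[:,:,2]<.026);print("base",cv2.minAreaRect((q[b][:,:2]*1000).astype(np.float32)))
for uv in((287,160),(189,253),(160,177),(312,222)):print(uv,P[uv[1],uv[0]])
E
```

```text
cube [  2   4  22  19 278] [176.62230216 209.41726619] [0.45693419 0.37673749 0.0400265 ] [0.00203382 0.04419073]
  h 0.0420750756264781 ((458.4407043457031, 380.3671875), (42.105384826660156, 41.41214370727539), 71.7709732055664)
drum [ 4  4  8  8 48] [241.41666667 201.54166667] [0.47928367 0.19781352 0.03387539] [0.01533157 0.03922841]
  h 0.03612188107855361 ((480.68316650390625, 196.6285858154297), (17.184720993041992, 19.797948837280273), 1.028963565826416)
dish [  6   6  30  30 707] [348.14710042 210.34653465] [ 0.45776525 -0.10675854  0.00376338] [-0.00105286  0.008226  ]
  h 0.00607664839073281 ((456.9960632324219, -107.0324935913086), (82.49691772460938, 83.61042022705078), 44.60178756713867)
444
((472.4854736328125, 198.4034423828125), (85.68620300292969, 182.21432495117188), 29.63251495361328) 0.017264359303573062
base ((443.27325439453125, 177.67030334472656), (194.8706512451172, 202.9503936767578), 0.5898522138595581)
(287, 160) [0.58624792 0.07195202 0.09033625]
(189, 253) [0.3356614  0.34045443 0.04016199]
(160, 177) [0.54743084 0.42555795 0.04091719]
(312, 222) [0.42166294 0.00080045 0.04181634]
```

View pics/c_top.png

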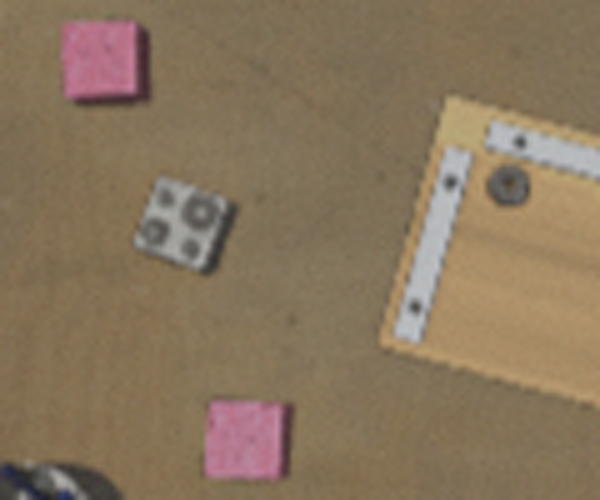

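The crop confirms it: the grey block with round hollows at crop (185,225) is the dapping cube, and the pink blocks at (103,60) and (247,440) are decoys. The drum stands at (509,186), just inside both fences. I'll hover over the drum and refine with the wrist camera.

```bash
python3 -m pendant '[[0,0.22,-0.38,-0.05,0,0,8.5],[0,0.22,-0.38,-0.05,0,0,8.5],[0,0.22,-0.38,-0.05,0,0,8.5],[0,0.22,-0.38,-0.05,0,0,8.5],[0,0.22,-0.38,-0.05,0,0,8.5],[0,0.22,-0.38,-0.05,0,0,8.5],[0,0.22,-0.38,-0.05,0,0,8.5],[0,0.22,-0.38,-0.05,0,0,8.5]]'; python3 -m pendant '[[0,0,0,0,0,0,0],[0,0,0,0,0,0,0],[0,0,0,0,0,0,0]]'; python3 - <<'E'
from h import *
from station import bot
s=bot.state();p,z=bot.capture("wrist");c=bot.camera_params("wrist");pickle.dump((p,z,c,s),open("w1.pkl","wb"));cv2.imwrite("pics/w1.png",p[:,:,::-1])
print(s["time"],s["tool_pos"],s["eef_rot"],s["opening"])
E
```

```text
time: 1.1
tool_pos: [0.4659, 0.192, 0.1977]
eef_rot: [-3.141, -0.0, 2.884]
ft_force: [-1.3, -0.0, -0.4]
opening: 0.504
grasp_force: 0.0
time: 1.48
tool_pos: [0.4639, 0.1963, 0.1984]
eef_rot: [3.141, 0.0, 2.89]
ft_force: [-0.1, 0.1, -0.4]
opening: 0.499
grasp_force: 0.0
1.475 [0.46393022 0.19625145 0.19840348] [3.14144802e+00 9.30126423e-05 2.88991101e+00] 0.49905329750096245
```

View pics/w1.png

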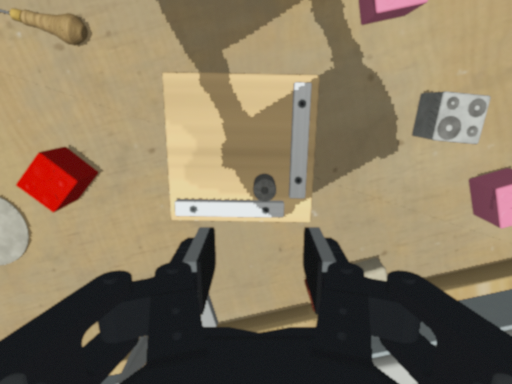

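The wrist view is inverted: image down = +x, image right = +y. It shows the drum at (264,187), the far fence at (175–284, 208), the left fence at (300, 82–198), the cube at (455,117), and the dish at the left edge.

```bash
cat > m.py <<'E'
from h import *
def fences(p,cam,roi,zt=.018,sat=55):
    u0,v0,u1,v1=roi;hsv=cv2.cvtColor(p,cv2.COLOR_RGB2HSV)[v0:v1,u0:u1]
    m=(hsv[:,:,1]<sat)&(hsv[:,:,2]>95);m=cv2.morphologyEx(m.astype(np.uint8),cv2.MORPH_CLOSE,np.ones((7,7)))
    m=cv2.morphologyEx(m,cv2.MORPH_OPEN,np.ones((5,5)))
    n,l,st,ce=cv2.connectedComponentsWithStats(m);out=[]
    for k in 1+np.argsort(-st[1:,4])[:2]:
        ct=max(cv2.findContours((l==k).astype(np.uint8),0,1)[0],key=cv2.contourArea)[:,0]+[u0,v0]
        X=plane(cam,ct,zt);r=cv2.minAreaRect((X[:,:2]*1000).astype(np.float32));out.append(r);print(st[k]+[u0,v0,0,0,0],r)
    return out
E
python3 - <<'E'
from m import *
p,z,c,s=pickle.load(open("w1.pkl","rb"));cam=wristcam(c,s);P=cloud(cam,z)
fences(p,cam,(168,75,318,219))
q=P[75:219,168:318];print("heights fence",P[208,220],P[140,300],"base",P[130,200],"drum",P[187,264],"cube",P[117,465],'bench',P[50,130])
hsv=cv2.cvtColor(p,cv2.COLOR_RGB2HSV)
m=(P[:,:,2]>.028)&(P[:,:,2]<.045)
mm=np.zeros_like(m);mm[165:205,245:285]=1;d=m&mm;ct=np.argwhere(d)[:,::-1];
print("drum",len(ct),cv2.minEnclosingCircle((plane(cam,ct,.035)[:,:2]*1000).astype(np.float32)),np.median(P[d],0))
mm[:]=0;mm[85:150,425:495]=1;d=(P[:,:,2]>.038)&mm;ct=np.argwhere(d)[:,::-1]
print("cube",cv2.minAreaRect((plane(cam,ct,.042)[:,:2]*1000).astype(np.float32)),np.median(P[d],0))
# two view heights: drum/cube top centre, from top camera
d0=pickle.load(open("d0.pkl","rb"))
ct_=fixed(d0["top"][2])
print(cross(ct_,(242,201.7),cam,(264,186)), cross(ct_,(176,209),cam,(461,117)))
t=cv2.resize(p[150:225,230:320],None,fx=6,fy=6,interpolation=cv2.INTER_CUBIC);cv2.imwrite("pics/c2.png",t[:,:,::-1])
E
```

```text
[ 174  199  110   20 2069] ((492.4866027832031, 157.1204071044922), (111.41482543945312, 20.437631607055664), 75.55038452148438)
[ 289   82   23  117 2031] ((445.0580139160156, 241.44107055664062), (16.957765579223633, 111.35222625732422), 74.60528564453125)
heights fence [0.48980499 0.14869478 0.0176193 ] [0.44283475 0.24282605 0.01700077] base [0.40993403 0.15016942 0.00714411] drum [0.48216176 0.19715309 0.00743427] cube [0.45597443 0.38445282 0.04081429] bench [ 0.32190478  0.10649486 -0.00052797]
drum 410 ((477.47760009765625, 197.87835693359375), 11.466094017028809) [0.47769109 0.19768906 0.03379685]
cube ((455.7347412109375, 379.3448181152344), (55.69566345214844, 42.285987854003906), 71.7049331665039) [0.45511162 0.37967498 0.04088624]
(array([0.48178602, 0.19680079, 0.00383943]), np.float64(0.0010166215617436506)) (array([0.45569126, 0.37835418, 0.04475185]), np.float64(0.0028100324636780474))
```

View pics/c2.png

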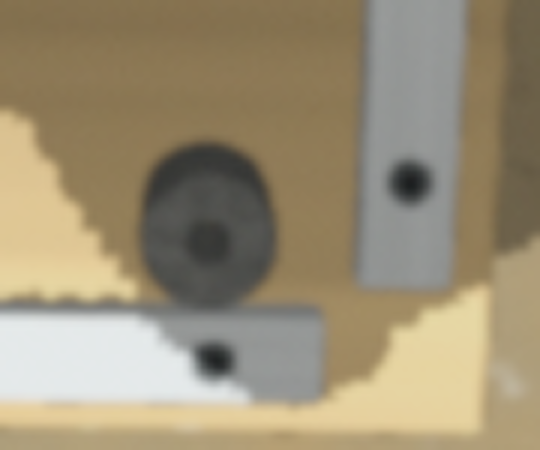

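The drum top fits at (0.4777, 0.1978), with its side about 8 mm from the far fence and 15 mm from the left one. The stop's yaw is about −15°, and the cube's seat works out near (0.477, 0.203). I'll lower along the tool axis with the fingertips just above fence height and grip the drum.

```bash
python3 -m pendant '[[0,0.0137,0.0015,-0.05,0,0,0],[0,0.0137,0.0015,-0.1,0,0,0],[0,0.0137,0.0015,-0.13,0,0,0],[0,0.0137,0.0015,-0.15,0,0,0],[0,0.0137,0.0015,-0.162,0,0,0],[0,0.0137,0.0015,-0.162,0,0,0],[0,0.0137,0.0015,-0.162,0,0,0]]' 25; python3 -m pendant '[[-1,0,0,0,0,0,0],[-1,0,0,0,0,0,0],[-1,0,0,0,0,0,0],[-1,0,0,0,0,0,0],[-1,0,0,0,0,0,0],[-1,0,0,0,0,0,0]]' 25
```

```text
time: 2.4
tool_pos: [0.4785, 0.197, 0.037]
eef_rot: [3.141, 0.001, 2.888]
ft_force: [-0.3, 0.4, 0.6]
opening: 0.499
grasp_force: 0.0
time: 3.15
tool_pos: [0.4785, 0.1969, 0.0371]
eef_rot: [3.141, 0.001, 2.888]
ft_force: [-1.9, -0.0, 7.5]
opening: 0.247
grasp_force: 24.1
```

```bash
python3 -m pendant '[[-1,0,0,0.05,0,0,0],[-1,-0.02,0,0.1,0,0,0],[-1,-0.07,-0.03,0.12,0,0,0],[-1,-0.08,-0.09,0.12,0,0,0],[-1,-0.08,-0.15,0.12,0,0,0],[-1,-0.08,-0.21,0.12,0,0,0],[-1,-0.06,-0.265,0.12,0,0,0],[-1,-0.021,-0.304,0.12,0,0,0]]'; python3 -m pendant '[[-1,0,0,0,0,0,0],[-1,0,0,0,0,0,0],[-1,0,0,0,0,0,0]]'; python3 - <<'E'
from m import *
from station import bot
s=bot.state();p,z=bot.capture("wrist");c=bot.camera_params("wrist");cv2.imwrite("pics/w2.png",p[:,:,::-1]);cam=wristcam(c,s);P=cloud(cam,z)
p2,z2=bot.capture("scene");cv2.imwrite("pics/s2.png",p2[:,:,::-1])
hsv=cv2.cvtColor(p,cv2.COLOR_RGB2HSV);D=np.hypot(P[:,:,0]-.457,P[:,:,1]+.107)
m=((D<.06)&(hsv[:,:,1]<50)&(abs(P[:,:,2]-.005)<.008)).astype(np.uint8)
ct=max(cv2.findContours(m,0,1)[0],key=cv2.contourArea)[:,0]
X=plane(cam,ct,.005)
print(cv2.minEnclosingCircle((X[:,:2]*1000).astype(np.float32)),np.median(P[m>0],0))
E
```

```text
time: 4.15
tool_pos: [0.4567, -0.1097, 0.1569]
eef_rot: [-3.141, 0.0, 2.886]
ft_force: [1.2, 0.2, 0.2]
opening: 0.245
grasp_force: 24.8
time: 4.53
tool_pos: [0.4564, -0.1064, 0.1564]
eef_rot: [3.141, -0.001, 2.889]
ft_force: [0.2, -0.4, 0.4]
opening: 0.246
grasp_force: 24.8
((454.9229736328125, -105.8361587524414), 42.12107849121094) [ 0.45251513 -0.10469094  0.00377088]
```

View pics/w2.png

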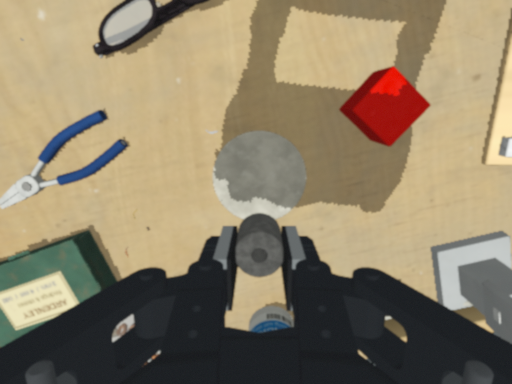

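The drum hangs upright in the pads at (260,245), and the dish at (260,172) measures (0.455, −0.106), almost directly below.

```bash
python3 -m pendant '[[-1,-0.001,0,-0.05,0,0,0],[-1,-0.001,0,-0.09,0,0,0],[-1,-0.001,0,-0.112,0,0,0],[-1,-0.001,0,-0.119,0,0,0],[-1,-0.001,0,-0.122,0,0,0],[-1,-0.001,0,-0.122,0,0,0],[-1,-0.001,0,-0.122,0,0,0]]'; python3 -m pendant '[[-0.35,0,0,0,0,0,0],[-0.2,0,0,0,0,0,0],[0,0,0,0,0,0,0],[0,0,0,0,0,0,0],[0,0,0,0.03,0,0,0],[0,0,0,0.08,0,0,0],[0,0,0,0.12,0,0,0],[0,0,0,0.12,0,0,0]]'; python3 -m pendant '[[0,0,0,0,0,0,0],[0,0,0,0,0,0,0]]'; python3 - <<'E'
from m import *
from station import bot
s=bot.state();p,z=bot.capture("wrist");c=bot.camera_params("wrist");cam=wristcam(c,s);P=cloud(cam,z)
p2,z2=bot.capture("top");c2=fixed(bot.camera_params("top"));P2=cloud(c2,z2)
t=np.zeros((384,712,3),np.uint8);t[:,:512]=p;t[:200,512:]=cv2.resize(p2[180:230,325:375],(200,200),interpolation=cv2.INTER_CUBIC);cv2.imwrite("pics/w3.png",t[:,:,::-1])
for Q in(P,P2):
    D=np.hypot(Q[:,:,0]-.455,Q[:,:,1]+.106)<.04
    q=Q[D&(Q[:,:,2]>.025)&(Q[:,:,2]<.045)];print(len(q),q.mean(0),q.max(0)-q.min(0))
E
```

```text
time: 5.5
tool_pos: [0.4565, -0.1074, 0.035]
eef_rot: [-3.141, 0.001, 2.888]
ft_force: [-0.3, -0.2, -0.7]
opening: 0.248
grasp_force: 24.8
time: 6.5
tool_pos: [0.4574, -0.1077, 0.1568]
eef_rot: [-3.141, 0.005, 2.888]
ft_force: [-0.3, -0.8, -0.6]
opening: 0.499
grasp_force: 0.0
time: 6.75
tool_pos: [0.4555, -0.1071, 0.1533]
eef_rot: [3.141, -0.002, 2.888]
ft_force: [-0.0, -0.7, -0.2]
opening: 0.499
grasp_force: 0.0
558 [ 0.45532302 -0.10739387  0.03076356] [0.02198925 0.0222     0.00798653]
37 [ 0.45692625 -0.10672157  0.03057895] [0.01414012 0.02222628 0.01456164]
```

View pics/w3.png

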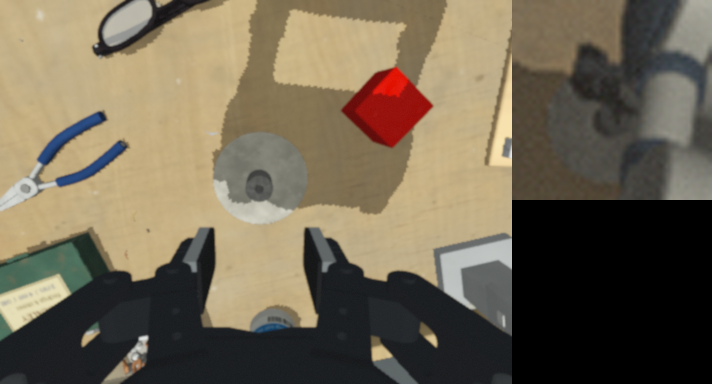

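The drum stands upright and released at the middle of the dish (259,185), with its top at z ≈ 0.031. Next I swing in front of the lamp to the cube.

```bash
python3 -m pendant '[[1,-0.05,0.03,0.03,0,0,0],[1,-0.08,0.08,0.05,0,0,0],[1,-0.08,0.14,0.05,0,0,0],[1,-0.08,0.2,0.05,0,0,0],[1,-0.08,0.26,0.05,0,0,0],[1,-0.08,0.32,0.05,0,0,0],[1,-0.06,0.375,0.05,0,0,0],[1,-0.04,0.42,0.05,0,0,0]]'; python3 -m pendant '[[1,0.03,0.05,-0.03,0,0,-3.8],[1,0.03,0.066,-0.03,0,0,-3.8],[1,0.03,0.066,-0.03,0,0,-3.8],[1,0.03,0.066,-0.03,0,0,-3.8]]'; python3 -m pendant '[[1,0,0,0,0,0,0],[1,0,0,0,0,0,0]]'; python3 - <<'E'
from m import *
from station import bot
s=bot.state();p,z=bot.capture("wrist");c=bot.camera_params("wrist");cam=wristcam(c,s);P=cloud(cam,z);pickle.dump((p,z,c,s),open("w4.pkl","wb"))
cv2.imwrite("pics/w4.png",p[:,:,::-1])
m=(np.hypot(P[:,:,0]-.456,P[:,:,1]-.379)<.045)&(P[:,:,2]>.036)&(P[:,:,2]<.046)
ct=np.argwhere(m)[:,::-1];ctr=cv2.minAreaRect(ct.astype(np.float32))[0]
print(len(ct),ctr,cv2.minAreaRect((plane(cam,ct,.042)[:,:2]*1000).astype(np.float32)),np.median(P[m],0))
d0=pickle.load(open("d0.pkl","rb"));print(cross(fixed(d0["top"][2]),(176,209),cam,ctr))
E
```

```text
time: 7.85
tool_pos: [0.416, 0.3151, 0.2037]
eef_rot: [-3.141, -0.001, 2.89]
ft_force: [0.2, -0.8, 0.2]
opening: 0.997
grasp_force: 0.0
time: 8.35
tool_pos: [0.4456, 0.3778, 0.1745]
eef_rot: [-3.141, -0.0, 2.822]
ft_force: [0.3, 0.0, -0.1]
opening: 1.002
grasp_force: 0.0
time: 8.6
tool_pos: [0.4462, 0.3782, 0.1748]
eef_rot: [3.141, 0.0, 2.821]
ft_force: [-0.2, -1.1, 0.0]
opening: 1.0
grasp_force: 0.0
2346 (265.5, 192.5) ((454.8815002441406, 381.1534423828125), (41.78965759277344, 41.501976013183594), 71.60919189453125) [0.45461937 0.38108505 0.04094575]
(array([0.45809246, 0.38075095, 0.02970386]), np.float64(0.000366510072674974))
```

View pics/w4.png

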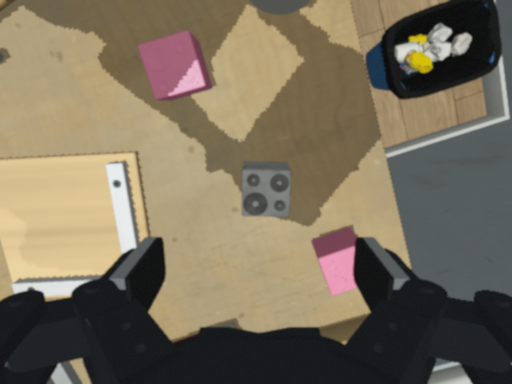

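Cube centre is (0.455, 0.381) and its axis at 71.6° lines up with the tool's closing line, with the cube at (266,190) and the pink blocks clear of the fingers.

```bash
python3 -m pendant '[[1,0.0087,0.0028,-0.05,0,0,0],[1,0.0087,0.0028,-0.1,0,0,0],[1,0.0087,0.0028,-0.125,0,0,0],[1,0.0087,0.0028,-0.138,0,0,0],[1,0.0087,0.0028,-0.143,0,0,0],[1,0.0087,0.0028,-0.143,0,0,0],[1,0.0087,0.0028,-0.143,0,0,0]]' 70; python3 -m pendant '[[-1,0,0,0,0,0,0],[-1,0,0,0,0,0,0],[-1,0,0,0,0,0,0],[-1,0,0,0,0,0,0],[-1,0,0,0,0,0,0],[-1,0,0,0,0,0,0]]' 70;  python3 -m pendant '[[-1,0,0,0.03,0,0,0],[-1,0,0,0.07,0,0,0],[-1,0,0,0.07,0,0,0],[-1,0,0,0.07,0,0,0]]'; python3 - <<'E'
from m import *
from station import bot
s=bot.state();p,z=bot.capture("wrist");c=bot.camera_params("wrist");cam=wristcam(c,s);P=cloud(cam,z);pickle.dump((p,z,c,s),open("w5.pkl","wb"))
print(s["tool_pos"],s["eef_rot"],s["ft_force"])
R,o=Ro.from_euler("xyz",s["eef_rot"]).as_matrix(),s["tool_pos"]
T=(P-o)@R  # tool coords
u=slice(225,300)
m=np.zeros(z.shape,bool);m[190:300,225:300]=1;m&=(abs(T[:,:,1])<.019)&(abs(T[:,:,0])<.03)&(abs(T[:,:,2])<.03)
q=T[m];print(len(q),np.percentile(q,[2,50,98],axis=0))
h=np.histogram(q[:,2],12);print(h)
cv2.imwrite("pics/w5.png",p[:,:,::-1])
E
```

```text
time: 9.52
tool_pos: [0.4553, 0.3818, 0.0322]
eef_rot: [3.14, 0.001, 2.822]
ft_force: [-0.2, 0.3, -0.3]
opening: 0.998
grasp_force: 0.0
time: 10.28
tool_pos: [0.4549, 0.3815, 0.0318]
eef_rot: [3.141, 0.0, 2.822]
ft_force: [-1.9, -1.1, 8.2]
opening: 0.481
grasp_force: 71.1
time: 10.78
tool_pos: [0.4543, 0.3812, 0.1005]
eef_rot: [-3.141, -0.001, 2.822]
ft_force: [0.4, 0.0, -5.0]
opening: 0.482
grasp_force: 73.1
[0.45433194 0.38119489 0.10049763] [-3.14072096e+00 -6.54566837e-04  2.82183659e+00] [ 0.37728229  0.01454735 -4.98656161]
7631 [[-0.01233719 -0.01349472 -0.01027928]
 [ 0.00999882  0.00145426 -0.00888857]
 [ 0.02026767  0.01638847  0.02603694]]
(array([5333,  504,  220,  211,  206,  190,  193,  163,  172,  155,  148,
        136]), array([-0.0116488 , -0.00818094, -0.00471307, -0.00124521,  0.00222265,
        0.00569051,  0.00915837,  0.01262624,  0.0160941 ,  0.01956196,
        0.02302982,  0.02649768,  0.02996555]))
```

View pics/w5.png

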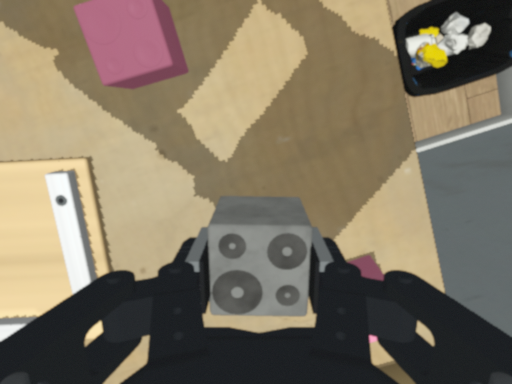

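The cube is gripped square and centred (top face at 210–310, 225–312), and weighs about 0.5 kg. I'll tighten the corner and yaw estimates from the earlier frame before moving in.

```bash
python3 - <<'E'
from m import *
p,z,c,s=pickle.load(open("w1.pkl","rb"));cam=wristcam(c,s);P=cloud(cam,z)
hsv=cv2.cvtColor(p,cv2.COLOR_RGB2HSV)
a=np.deg2rad(-15);X=np.array([np.cos(a),np.sin(a)]);Y=np.array([-np.sin(a),np.cos(a)])
g=cv2.cvtColor(p,cv2.COLOR_RGB2HSV)[:,:,1].astype(float)
# edges of the fence tops along straight cuts: strongest saturation step, rays onto z=.018
def cut(cols,rng,axis,sgn):
    pts=[]
    for k in cols:
        l=(g[rng[0]:rng[1],k] if axis==0 else g[k,rng[0]:rng[1]]);l=cv2.GaussianBlur(l.reshape(1,-1),(5,1),1)[0]
        i=np.argmax(sgn*np.gradient(l))+rng[0];pts.append((k,i) if axis==0 else (i,k))
    W=plane(cam,pts,.018)[:,:2]*1000
    vx,vy,x0,y0=cv2.fitLine(W.astype(np.float32),cv2.DIST_HUBER,0,.01,.01).ravel()
    print(np.degrees(np.arctan2(vy,vx)),"x'",np.median(W@X),"y'",np.median(W@Y))
cut(range(180,240,3),(192,208),0,-1);cut(range(180,280,3),(208,224),0,1)
cut(range(90,190,4),(284,299),1,-1);cut(range(90,190,4),(302,318),1,1)
E
```

```text
74.150055 x' 425.81143988925487 y' 258.99309670845867
74.75559 x' 443.71441451282885 y' 279.9926112284598
-15.328708 x' 362.9607762541403 y' 340.03105083756407
-15.394362 x' 362.8044026755369 y' 356.83296334618666
```

Stop yaw is −15.3° and the seat is near (0.4756, 0.2032). I'll place the cube about 8 mm short of both fences and lower it.

```bash
python3 -m pendant '[[-1,0,-0.05,0,0,0,1],[-1,0.005,-0.1,0,0,0,2],[-1,0.01,-0.15,0,0,0,3],[-1,0.0115,-0.1837,0,0,0,3],[-1,0.0115,-0.1837,-0.02,0,0,3],[-1,0.0115,-0.1837,-0.04,0,0,3],[-1,0.0115,-0.1837,-0.053,0,0,3],[-1,0.0115,-0.1837,-0.055,0,0,3]]'; python3 -m pendant '[[-1,0,0,-0.001,0,0,0],[-1,0,0,-0.002,0,0,0],[-1,0,0,-0.002,0,0,0],[-1,0,0,-0.003,0,0,0],[-1,0,0,-0.003,0,0,0]]';  python3 -m pendant '[[-1,0,0,-0.001,0,0,0],[-1,0,0,-0.001,0,0,0],[-1,0,0,-0.001,0,0,0]]'
```

```text
time: 11.82
tool_pos: [0.4656, 0.1977, 0.0451]
eef_rot: [-3.14, -0.002, 2.874]
ft_force: [-0.4, 0.5, -4.5]
opening: 0.478
grasp_force: 73.1
time: 12.45
tool_pos: [0.4663, 0.1978, 0.0433]
eef_rot: [3.142, 0.0, 2.874]
ft_force: [-0.2, -0.9, -4.4]
opening: 0.479
grasp_force: 73.2
time: 12.82
tool_pos: [0.4663, 0.1978, 0.0423]
eef_rot: [-3.142, -0.0, 2.874]
ft_force: [-0.1, -0.1, -4.6]
opening: 0.476
grasp_force: 73.2
```

```bash
for i in 1 2 3; do python3 -m pendant '[[-1,0,0,-0.001,0,0,0],[-1,0,0,-0.001,0,0,0],[-1,0,0,-0.001,0,0,0]]' | grep -E 'pos|force|rot'; done
```

```text
tool_pos: [0.4663, 0.1978, 0.0413]
eef_rot: [3.142, 0.0, 2.874]
ft_force: [0.3, 0.3, -3.6]
grasp_force: 73.2
tool_pos: [0.4663, 0.1978, 0.0403]
eef_rot: [-3.142, -0.0, 2.874]
ft_force: [0.1, 0.2, -5.0]
grasp_force: 73.2
tool_pos: [0.4664, 0.1979, 0.0398]
eef_rot: [3.141, 0.0, 2.874]
ft_force: [-2.4, -0.7, 11.3]
grasp_force: 75.0
```

The cube is down on the base (normal force about 16 N). I'll ease the downward load slightly and slide diagonally toward the corner.

```bash
python3 -m pendant '[[-1,0,0,0.0003,0,0,0],[-1,0.002,0.001,0.0003,0,0,0],[-1,0.004,0.002,0.0003,0,0,0],[-1,0.006,0.0035,0.0003,0,0,0],[-1,0.006,0.0035,0.0003,0,0,0],[-1,0.006,0.0035,0.0003,0,0,0]]'; python3 -m pendant '[[-1,0.0005,-0.00013,0,0,0,0],[-1,0.001,-0.00026,0,0,0,0],[-1,0.001,-0.00026,0,0,0,0]]' | grep -E 'pos|force'; python3 -m pendant '[[-1,0.0005,-0.00013,0,0,0,0],[-1,0.0005,-0.00013,0,0,0,0],[-1,0.0005,-0.00013,0,0,0,0]]' | grep -E 'pos|force'
```

```text
time: 14.7
tool_pos: [0.4715, 0.2011, 0.0398]
eef_rot: [-3.141, -0.001, 2.874]
ft_force: [-6.0, -2.1, 11.0]
opening: 0.476
grasp_force: 75.3
tool_pos: [0.472, 0.201, 0.0398]
ft_force: [-9.8, 0.3, 14.1]
grasp_force: 75.6
tool_pos: [0.4726, 0.2009, 0.0398]
ft_force: [-9.9, 1.3, 13.1]
grasp_force: 75.6
```

```bash
python3 -m pendant '[[-1,0,0,0.0003,0,0,0],[-1,0.001,-0.00026,0.0003,0,0,0],[-1,0.001,-0.00026,0.0003,0,0,0]]' | grep -E 'pos|force'; for i in 1 2 3; do python3 -m pendant '[[-1,0.0005,-0.00013,0,0,0,0],[-1,0.0005,-0.00013,0,0,0,0],[-1,0.0005,-0.00013,0,0,0,0]]' | grep -E 'pos|ft'; done
```

```text
tool_pos: [0.4743, 0.2008, 0.0399]
ft_force: [-5.5, 4.2, 4.3]
grasp_force: 74.4
tool_pos: [0.4744, 0.2008, 0.0399]
ft_force: [-8.1, 5.4, 5.6]
tool_pos: [0.4744, 0.2007, 0.0399]
ft_force: [-11.1, 8.7, 8.6]
tool_pos: [0.4745, 0.2007, 0.0399]
ft_force: [-13.4, 11.0, 11.0]
```

The far fence is reached: x has stalled and the push is about 15 N. Now I slide along the fence toward the left one.

```bash
python3 -m pendant '[[-1,0.00013,0.0005,0.0002,0,0,0],[-1,0.00026,0.001,0.0002,0,0,0],[-1,0.00026,0.001,0.0002,0,0,0]]' | grep -E 'pos|ft'; for i in 1 2 3; do python3 -m pendant '[[-1,0.00013,0.0005,0,0,0,0],[-1,0.00013,0.0005,0,0,0,0],[-1,0.00013,0.0005,0,0,0,0]]' | grep -E 'pos|ft'; done
```

```text
tool_pos: [0.4744, 0.2009, 0.0399]
ft_force: [-11.8, -1.1, 8.7]
tool_pos: [0.4745, 0.201, 0.0399]
ft_force: [-12.3, -5.3, 11.1]
tool_pos: [0.4745, 0.2013, 0.0399]
ft_force: [-12.1, -8.6, 10.5]
tool_pos: [0.4747, 0.2017, 0.0399]
ft_force: [-12.1, -8.1, 10.9]
```

```bash
for i in 1 2 3 4 5; do python3 -m pendant '[[-1,0.00013,0.0005,0,0,0,0],[-1,0.00013,0.0005,0,0,0,0],[-1,0.00013,0.0005,0,0,0,0]]' | grep -E 'pos|ft'; done
```

```text
tool_pos: [0.4749, 0.2022, 0.0399]
ft_force: [-12.0, -7.8, 11.3]
tool_pos: [0.4749, 0.2028, 0.0399]
ft_force: [-11.9, -8.7, 10.8]
tool_pos: [0.4751, 0.2032, 0.0399]
ft_force: [-10.6, -8.8, 9.8]
tool_pos: [0.4751, 0.2035, 0.0399]
ft_force: [-11.1, -11.8, 12.2]
tool_pos: [0.4752, 0.2036, 0.0399]
ft_force: [-11.2, -17.2, 13.6]
```

Both fences are touching. I'll add a little more push along x' and balance the two forces.

```bash
for i in 1 2 ; do python3 -m pendant '[[-1,0.0005,-0.00013,0.0002,0,0,0],[-1,0.0005,-0.00013,0.0002,0,0,0],[-1,0.0005,-0.00013,0.0002,0,0,0]]' | grep -E 'pos|ft'; done;  python3 -m pendant '[[-1,0.00013,0.0005,0,0,0,0],[-1,0.00013,0.0005,0,0,0,0],[-1,0.00013,0.0005,0,0,0,0],[-1,0.00013,0.0005,0,0,0,0]]' ; python3 -c "
from station import bot
import numpy as np
s=bot.state();f=s['ft_force'];a=np.deg2rad(-15.2);print(f,f[:2]@[np.cos(a),np.sin(a)],f[:2]@[-np.sin(a),np.cos(a)],s['wrist_torque'],s['eef_rot'])"
```

```text
tool_pos: [0.4752, 0.2035, 0.0399]
ft_force: [-12.9, -14.3, 10.6]
tool_pos: [0.4753, 0.2035, 0.0399]
ft_force: [-14.6, -11.3, 9.0]
time: 21.58
tool_pos: [0.4753, 0.2036, 0.0399]
eef_rot: [-3.136, -0.006, 2.875]
ft_force: [-15.1, -17.1, 9.7]
opening: 0.48
grasp_force: 75.0
[-15.14378076 -17.0753681    9.69372583] -10.137021481395553 -20.448547299161728 [-3.02203524  2.34402255  0.09771049] [-3.13649577 -0.00595735  2.87476257]
```

```bash
python3 -m pendant '[[-1,0.0005,-0.00013,0.0001,0,0,0],[-1,0.001,-0.00026,0.0002,0,0,0],[-1,0.0015,-0.0004,0.0003,0,0,0],[-1,0.0017,0.0004,0.0003,0,0,0],[-1,0.0018,0.0008,0.0003,0,0,0],[-1,0.0018,0.0008,0.0003,0,0,0],[-1,0.0018,0.0008,0.0003,0,0,0],[-1,0.0018,0.0008,0.0003,0,0,0]]' ; python3 - <<'E'
from m import *
from station import bot
s=bot.state();f=s['ft_force'];a=np.deg2rad(-15.2);print(f,f[:2]@[np.cos(a),np.sin(a)],f[:2]@[-np.sin(a),np.cos(a)])
p,z=bot.capture("wrist");p2,z2=bot.capture("scene");t=np.zeros((500,700,3),np.uint8);t[:384,:512]=p;t[300:500,500:]=cv2.resize(p2[150:250,200:300],(200,200));cv2.imwrite("pics/w6.png",t[:,:,::-1])
P2=cloud(fixed(bot.camera_params("scene")),z2);D=np.hypot(P2[:,:,0]-.455,P2[:,:,1]+.106)<.04
q=P2[D&(P2[:,:,2]>.02)&(P2[:,:,2]<.045)];print("drum",len(q),q.mean(0),q[:,2].max())
E
```

```text
time: 22.58
tool_pos: [0.4754, 0.2037, 0.04]
eef_rot: [-3.134, -0.009, 2.875]
ft_force: [-21.0, -22.5, 15.2]
opening: 0.482
grasp_force: 75.7
[-20.99744196 -22.50693222  15.15093171] -14.361803760560015 -27.22486289406377
drum 107 [ 0.4524332  -0.10968932  0.03001152] 0.03455849182868831
```

View pics/w6.png

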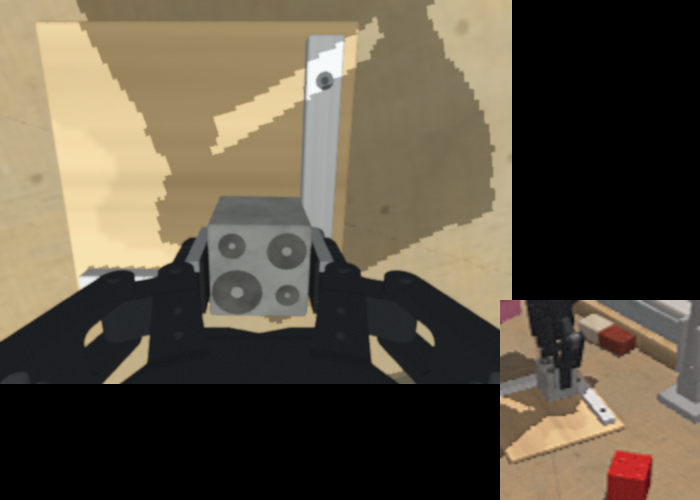

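The cube sits flush along the left fence (right side, x ≈ 305) with the fingers above the fences, and the drum still stands on the dish. I'll add a bit more x' push for margin, then hold.

```bash
python3 -m pendant '[[-1,0.0006,-0.00015,0.0002,0,0,0],[-1,0.0012,-0.0003,0.0003,0,0,0],[-1,0.0018,-0.0005,0.0004,0,0,0],[-1,0.0018,-0.0005,0.0004,0,0,0],[-1,0.0018,-0.0005,0.0004,0,0,0],[-1,0.0018,-0.0005,0.0004,0,0,0],[-1,0.0018,-0.0005,0.0004,0,0,0],[-1,0.0018,-0.0005,0.0004,0,0,0]]' ; python3 - <<'E'
from m import *
from station import bot
s=bot.state();f=s['ft_force'];a=np.deg2rad(-15.2);print(f,f[:2]@[np.cos(a),np.sin(a)],f[:2]@[-np.sin(a),np.cos(a)])
E
```

```text
time: 23.68
tool_pos: [0.4756, 0.2035, 0.0401]
eef_rot: [-3.134, -0.011, 2.875]
ft_force: [-29.2, -13.8, 15.5]
opening: 0.479
grasp_force: 75.5
[-29.21739935 -13.83291353  15.50852259] -24.56843206558265 -21.00947565847505
```

The push is 25 N and 21 N against the two fences, and the arm is steady. I'm handing in.

```bash
python3 -c "
from station import bot
print(bot.finish_job())"
```

```text
the job is handed in; nothing more can be done
None
```

The job is handed in, with no verdict returned: the drum stands upright and released on the dish, and the cube is gripped flat in the corner, with the arm pushing about 25 N toward the far fence and 21 N toward the left one (wrist readings that include base friction).

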